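# Key in the prover programme and hang up its tag

### The job

Start the dough prover's programme: on the console press the yellow key, then the blue, then the green, each fully down and let up again before the next, without pressing the red or the white key. Then show that it is running: take the white tag with the three coloured stripes out of the rack and hang it by its hole on the peg of the steel post. Leave the black tag in its slot and the other things on the bench where they are.

Things in the scene. Friction and masses are not known exactly. Their poses are not given: they have to be found in the camera images.
- console: flat grey aluminium control console, 180 (x) by 220 (y) by 45 mm high, fixed to the bench; origin at the centre of its underside. Five round spring keys (yellow, blue, green, red, white) stand on its top, three in the row nearer the robot, two in the row behind, at least 68 mm apart between centres; which colour sits where varies
- key_yellow (a joint): travel of the yellow key: 0 = up, 0.006 m = fully down; a spring brings it back up, fully down takes 4 N
- key_yellow_top (a point): centre of the top face of the yellow round key, 30 mm across; it stands 10 mm proud of a black collar 46 mm across on the console. It moves with the key
- key_blue (a joint): travel of the blue key: 0 = up, 0.006 m = fully down; a spring brings it back up, fully down takes 4 N
- key_blue_top (a point): centre of the top face of the blue round key, 30 mm across; it stands 10 mm proud of a black collar 46 mm across on the console. It moves with the key
- key_green (a joint): travel of the green key: 0 = up, 0.006 m = fully down; a spring brings it back up, fully down takes 4 N
- key_green_top (a point): centre of the top face of the green round key, 30 mm across; it stands 10 mm proud of a black collar 46 mm across on the console. It moves with the key
- key_red (a joint): travel of the red key (to be left alone): 0 = up, 0.006 m = fully down; a spring brings it back up, fully down takes 4 N
- key_red_top (a point): centre of the top face of the red round key, 30 mm across; it stands 10 mm proud of a black collar 46 mm across on the console. It moves with the key
- key_white (a joint): travel of the white key (to be left alone): 0 = up, 0.006 m = fully down; a spring brings it back up, fully down takes 4 N
- key_white_top (a point): centre of the top face of the white round key, 30 mm across; it stands 10 mm proud of a black collar 46 mm across on the console. It moves with the key
- rack: light wooden tag rack, 115 (x) by 85 (y) by 40 mm high, fixed; origin at the centre of its underside. Two slots along its y, 55 mm apart in its x, 10 mm wide, 49 mm long and 28 mm deep hold the two tags upright, one behind the other; which tag stands in which slot varies
- tag: white programme tag with a yellow, a blue and a green stripe across both faces: a stiff upright plate 8 mm thick (its x), 46 mm wide (its y), 110 mm tall (its z), 50 g, the lowest 28 mm of it inside the slot; origin at the centre of its lower edge
- tag_hole (a point): centre of the 22 mm hole through the white tag's thickness, 90 mm above its lower edge and 20 mm below its upper edge; the hole's axis is the tag's x
- other_tag: black tag with a paper patch, of the same size and shape, in the other slot; stays there. Origin at the centre of its lower edge
- hook: fixed steel post, 16 mm thick and 173 mm tall on a dark disc foot 100 mm across; origin at the centre of the foot's underside. A round peg 8 mm thick leaves the top of the post towards its -x (roughly towards the robot) and slopes up by 16 degrees
- peg_root (a point): axis of the peg where it leaves the post's axis, 165 mm above the bench
- peg_tip (a point): end of the peg's axis (red tip), 70 mm out from the post's axis and 185 mm above the bench
- big_bowl: loose red bowl, 200 mm across, 80 mm high, at the far side; origin at the centre of its underside
- yeast: cream block 70 x 55 x 55 mm at the far side; origin at the centre of its underside
- bottle_a: amber bottle, 68 mm across, 210 mm tall, far right; origin at the centre of its underside
- scraper: dough scraper lying flat, 102 x 125 x 20 mm, near the robot; origin about its middle, on the bench
- marker: marker pen lying flat, 110 mm long, 13 mm thick, near the robot; origin about its middle, on the bench
Things that resemble listed ones, but are neither listed nor needed, are in the scene too. What is shaped like the tag but pink is not meant.

How it is judged (in metres and radians):
On the way, in this order (a step that is already met when the one before it is completed fails the run):
1. the yellow key is pressed down, the other keys being up (value of joint key_yellow above 0.0042 m and value of joint each of key_blue, key_green, key_red, key_white below 0.0015 m), for 0.05 s.
2. the blue key is pressed down, the other keys being up (value of joint key_blue above 0.0042 m and value of joint each of key_yellow, key_green, key_red, key_white below 0.0015 m), for 0.05 s.
3. the green key is pressed down, the other keys being up (value of joint key_green above 0.0042 m and value of joint each of key_yellow, key_blue, key_red, key_white below 0.0015 m), for 0.05 s.
4. the keys are up and the white tag's hole is round the peg (x of tag_hole in the frame of hook between -0.068 and -0.004 m and y of tag_hole in the frame of hook between -0.012 and 0.012 m and z of tag_hole in the frame of hook between 0.148 and 0.189 m and angle between tag's own z axis and vertical below 0.4 rad and value of joint each of key_yellow, key_blue, key_green, key_red, key_white below 0.0015 m), for 0.2 s.
At the end, for the whole second after the job is handed in: the white tag hangs still and upright (within 0.4 rad) from the post, the peg through its hole (hole centre 4 to 68 mm out from the post axis, within 12 mm sideways, 148 to 189 mm high); all keys are up (under 1.5 mm down); the black tag is in its slot, moved under 15 mm (all of step 4 and contact force between tag and hook above 0.1 N and linear speed of tag below 0.05 m/s and z of other_tag in the frame of rack below 0.017 m and distance of other_tag from where it was at the start of the episode below 0.015 m); the robot touches nothing.
It fails at once if the red or the white key is pressed (more than 2 mm) (value of joint any of key_red, key_white above 0.002 m).
It fails at once if two keys are down at the same time (more than 2 mm each) (value of joint each of key_yellow, key_blue above 0.002 m or value of joint each of key_yellow, key_green above 0.002 m or value of joint each of key_yellow, key_red above 0.002 m or value of joint each of key_yellow, key_white above 0.002 m or value of joint each of key_blue, key_green above 0.002 m or value of joint each of key_blue, key_red above 0.002 m or value of joint each of key_blue, key_white above 0.002 m or value of joint each of key_green, key_red above 0.002 m or value of joint each of key_green, key_white above 0.002 m or value of joint each of key_red, key_white above 0.002 m).
It fails at once if the black tag is pulled from its slot (moved more than 20 mm) (distance of other_tag from where it was at the start of the episode above 0.02 m).
It fails at once if another loose thing on the bench is displaced by more than 30 mm (distance of any of big_bowl, yeast, bottle_a, scraper, marker from where it was at the start of the episode above 0.03 m).
It also fails if it takes over 58 s, if anything falls off the work surface, if the arm or the gripper's body presses on something with over 40 N, if the wrist force passes 120 N, or if a joint passes its speed limit or range.

### The arm

A 6-joint arm with a two-finger parallel gripper is mounted at the origin on the work surface. World frame = base frame: x ahead of the robot, y to its left, z up, the work surface at z = 0. Lengths are in m, angles in degrees, forces in N, time in s.
With the tool pointing down it reaches from about 0.4 to 0.825 m from the base axis. Payload 7 kg.
Tool frame: the origin (TCP) lies midway between the tips of the shut fingers; the grasp point (between the pads) lies 19 mm behind it; z points along the fingers, y is the direction in which the jaws open and shut (so a half turn about z gives the same grasp; the last joint's range is limited). The gripper opens to 88 mm and grips with 3 to 60 N. Pads are 19 mm wide; open, the fingers measure 130 mm over their backs; the gripper's body (78 mm by 193 mm) begins 47 mm behind the grasp point.
Start: joints at [80.907, 20.546, 0.682, 0, -70.136, -16.507], TCP at [0.292, 0.609, 0.227] pointing down, gripper open.
Joint ranges: [-176.03, 176.03], [-82.01, 121.73], [-58.28, 71.71], [-173.87, 95.51], [-174.79, -0.11], [-173.66, 173.66]. Speed limits (degrees/s): [136.94, 136.94, 172.46, 180, 180, 180].

### API

Orientations are given as [roll, pitch, yaw] about the fixed x, y, z axes, in that order (R = Rz(yaw) Ry(pitch) Rx(roll)).
In Python, from plant import ctrl gives the robot as it stands. The module is installed in compiled form; this text tells all that it offers.
- The arm moves only by the tool arm_command, never from a script. Its argument "targets" is a list that holds one entry, the list of rows, each a list of 7 numbers: the turn, a rotation vector about the world's x, y, z in rad, then the shift along the world's x, y, z in cm, then the opening, from 0 (shut) to 1 (fully open). A call has 1 to 8 rows; each row is the pose to reach, as a shift and turn from the pose commanded when the call began; what a row does not reach only later rows make up. A row lasts 1/12 s, in which the tool goes at most 41.7 mm and 7.16 degrees, less where a joint would pass 70% of its speed; a pose out of reach is approached as far as the arm can. A call with a gripper value outside its range is refused whole. The fingers move at their own pace and stop on an object; the grip force is fixed at half the most. Time passes only in rows, so rows that repeat a pose let the fingers close. It gives the time, the measured TCP pose, the force and the opening at its end, in the units of the state.
- ctrl.get_obs(): the state, without advancing time (a new reading comes with each control period).
- ctrl.snapshot(name): name is "scene" or "top" or "wrist"; returns the picture (480x640x3 uint8, blue, green, red); there is no depth.
- ctrl.camera_model(name): a dict with "K" (3x3 intrinsics, pixels), "xyz" and "rotation" of the camera in the world. Camera axes: x right, y up, looking along -z (the intrinsics and any distortion apply to the point x, -y, -z); pixel columns grow to the right and rows downward; lengths in m; the calibration is good to about 2 mm. A picture is of the moment at which its call begins: read the wrist's pose just before it. camera_model takes no time and is no camera call; for the wrist camera it gives the pose at the moment of the call.
- ctrl.close_job(): hands the job in, once; it reports no verdict.
The state is a dict: "clock": time; "joint_pos": joint angles; "qvel": joint speeds; "tau": joint torques, N m; "tool_pos": TCP position; "orientation": TCP orientation; "force": force on the tool from outside, world axes, zero at the start; "moment": the same for the moment, N m; "opening": finger opening in m.
Only numpy, scipy, OpenCV 4.12 (cv2) and the standard library are available. Lean on these libraries where they do the work, as an engineer would, in place of code of your own. Each camera call takes 0.05 s, during which the arm holds its last target. There are 200 camera calls.

## Working session

There is one attempt and no reset: what is moved stays moved. The work goes in short steps, Python scripts to look and compute and a tool call to move; the robot and the scene stay as the last step left them, time stands still between calls to the robot, and variables do not carry over. Pictures are saved under pics/ and viewed, about 8 in all and at most 12, crops included, and the job is handed in when it is done.

Besides the shell and the picture viewer there is one more tool, called after "Emit:" as name([rows], argument=value, ...), one row to a line, values as JSON. arm_command: Moves the arm, as the interface text tells. Its arguments: {"type":"object","properties":{"targets":{"type":"array","items":{"type":"array","items":{"type":"array","items":{"type":"number"}}}}},"required":["targets"]}

```bash
mkdir -p pics; cat > h.py <<'E'
import numpy as np, cv2
from plant import ctrl
def snap(n,f):
    m=ctrl.camera_model(n); im=np.array(ctrl.snapshot(n)); cv2.imwrite('pics/'+f+'.png',im); np.savez('pics/'+f+'.npz',im=im,K=m['K'],xyz=m['xyz'],R=m['rotation']); return im,m
def load(f):
    d=np.load('pics/'+f+'.npz'); return d['im'],dict(K=d['K'],xyz=d['xyz'],rotation=d['R'])
def ray(m,u,v):
    K=np.array(m['K']); p=np.linalg.solve(K,[u,v,1.]); d=np.array(m['rotation'])@np.array([p[0],-p[1],-1.]); return np.array(m['xyz']),d/np.linalg.norm(d)
def onz(m,u,v,z):
    o,d=ray(m,u,v); return o+d*(z-o[2])/d[2]
def two(m1,p1,m2,p2):
    o,d=ray(m1,*p1); q,e=ray(m2,*p2); s=np.linalg.lstsq(np.c_[d,-e],q-o,rcond=None)[0]; a=o+s[0]*d; b=q+s[1]*e; return (a+b)/2,np.linalg.norm(a-b)
def proj(m,P):
    c=np.array(m['rotation']).T@(np.array(P)-np.array(m['xyz'])); p=np.array(m['K'])@[c[0]/-c[2],-c[1]/-c[2],1]; return p[:2]
E
python3 - <<'E'
from h import *
for n in('scene','top'):
    im,m=snap(n,n+'0'); print(n,{k:np.round(v,3) if not isinstance(v,str) else v for k,v in m.items()})
print(ctrl.get_obs())
E
```

```text
scene {'K': array([[436.64 ,   0.   , 326.121],
       [  0.   , 436.64 , 241.808],
       [  0.   ,   0.   ,   1.   ]]), 'xyz': array([ 1.037, -0.57 ,  0.872]), 'rotation': array([42.337,  0.349, 42.165])}
top {'K': array([[507.312,   0.   , 317.552],
       [  0.   , 507.312, 238.411],
       [  0.   ,   0.   ,   1.   ]]), 'xyz': array([ 0.491, -0.069,  1.047]), 'rotation': array([  6.281,  -0.518, -90.302])}
{'clock': 0.1, 'joint_pos': array([ 8.09060215e+01,  2.05870318e+01,  6.38141816e-01, -1.50446458e-02,
       -7.01356836e+01, -1.65060403e+01]), 'qvel': array([ 0.01832902, -0.02663514,  0.12252346, -0.06677596,  0.0375405 ,
        0.0420961 ]), 'tau': array([-2.73590602e-03, -5.84161127e+01,  2.93753529e+01,  7.01564088e+00,
        1.02105516e-02, -4.75829825e-05]), 'tool_pos': array([0.29151827, 0.60831863, 0.22572153]), 'orientation': array([ 1.79914893e+02, -1.04697894e-02, -2.56051335e+01]), 'force': array([-0.36552006,  0.58176646,  0.26127885]), 'moment': array([-0.00290828,  0.00631716,  0.0022824 ]), 'opening': 0.08733309862637698}
```

View pics/scene0.png

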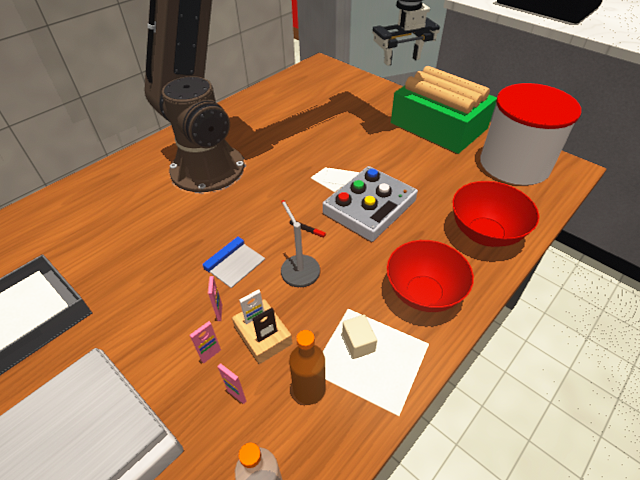

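View pics/top0.png

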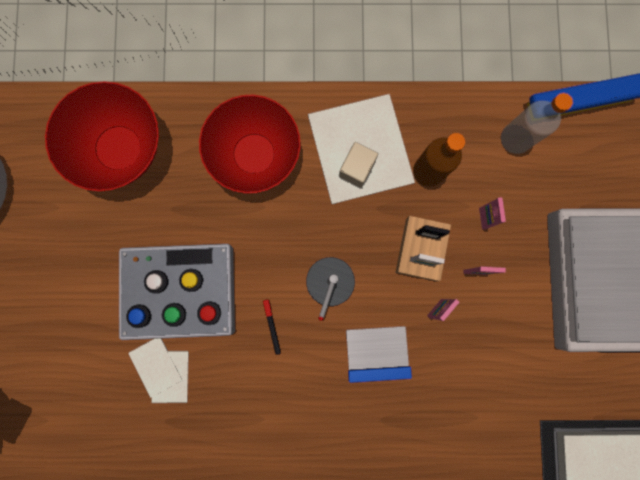

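```bash
cat > fix.py <<'E'
s=open('h.py').read()
s=s.replace("import numpy as np, cv2","import numpy as np, cv2\nfrom scipy.spatial.transform import Rotation").replace("np.array(m['rotation'])","Rotation.from_euler('xyz',m['rotation'],degrees=True).as_matrix()")
s+='''
def blobs(im,lo,hi,box=None,amin=30):
    h=cv2.cvtColor(im,cv2.COLOR_BGR2HSV); k=cv2.inRange(h,np.array(lo),np.array(hi))
    if box: z=np.zeros_like(k); x0,y0,x1,y1=box; z[y0:y1,x0:x1]=k[y0:y1,x0:x1]; k=z
    n,l,st,c=cv2.connectedComponentsWithStats(k); return [(np.round(c[i],1),st[i][:5],cv2.minAreaRect(np.argwhere(l==i)[:,::-1].astype(np.float32))) for i in range(1,n) if st[i,4]>=amin]
'''
open('h.py','w').write(s)
E
python3 fix.py; python3 - <<'E'
from h import *
S,ms=load('scene0'); T,mt=load('top0')
C=dict(yellow=((20,120,90),(35,255,255)),blue=((105,120,70),(125,255,255)),green=((55,100,50),(85,255,255)),red=((0,170,70),(5,255,255)),white=((0,0,150),(180,40,255)))
for c,(lo,hi) in C.items():
    a=blobs(T,lo,hi,(122,262,225,335),60); b=blobs(S,lo,hi,(330,165,400,212),30)
    a.sort(key=lambda t:-t[1][4]);b.sort(key=lambda t:-t[1][4])
    print(c,[(x[0],x[1]) for x in a[:2]],[(x[0],x[1]) for x in b[:2]])
    if a and b:
        P,e=two(mt,a[0][0],ms,b[0][0]); print('   ',P.round(4),'gap',round(e,4),'onz.055',onz(mt,*a[0][0],.057).round(4),onz(ms,*b[0][0],.057).round(4))
w=blobs(S,*C['white'],(230,285,275,325),20); print('tag S',w)
w=blobs(T,(0,0,130),(180,60,255),(400,240,450,280),10); print('tag T',w)
print('peg T',blobs(T,(0,120,60),(8,255,255),(310,290,340,330),5),'S',blobs(S,(0,120,60),(8,255,255),(270,195,292,215),5))
print('foot T',[ (b[0],b[1]) for b in blobs(T,(0,0,30),(180,90,90),(300,250,365,312),300)])
rk=blobs(T,(12,60,110),(25,170,255),(390,205,460,290),100); print('rack',rk)
print('bread',onz(ms,445,95,.12),onz(ms,395,125,0.05),onz(ms,460,145,0))
a=cv2.resize(S[180:340,180:420],(800,533),interpolation=cv2.INTER_CUBIC)
b=cv2.resize(T[200:340,290:460],(680,560),interpolation=cv2.INTER_CUBIC)
cv2.imwrite('pics/c1.png',a);cv2.imwrite('pics/c2.png',b)
E
```

```text
yellow [(array([188.8, 279.6]), array([181, 272,  17,  16, 209], dtype=int32))] [(array([369.4, 200.1]), array([364, 196,  12,  10,  88], dtype=int32))]
    [0.52   0.1717 0.0579] gap 0.0004 onz.055 [0.5202 0.1721 0.057 ] [0.5193 0.1724 0.057 ]
blue [(array([135.6, 316. ]), array([128, 308,  16,  17, 213], dtype=int32))] [(array([372.1, 172.5]), array([367, 169,  11,   8,  71], dtype=int32))]
    [0.4507 0.2723 0.0573] gap 0.0005 onz.055 [0.4508 0.2726 0.057 ] [0.4503 0.2724 0.057 ]
green [(array([171.7, 314.4]), array([164, 306,  17,  17, 226], dtype=int32))] [(array([358.2, 183.9]), array([353, 180,  11,   9,  76], dtype=int32))]
    [0.4538 0.2031 0.0589] gap 0.0005 onz.055 [0.4535 0.2034 0.057 ] [0.4526 0.2051 0.057 ]
red [(array([207.4, 313. ]), array([200, 305,  16,  16, 198], dtype=int32))] [(array([343.2, 196.6]), array([338, 193,  11,   9,  79], dtype=int32))]
    [0.4559 0.135  0.0571] gap 0.0003 onz.055 [0.4558 0.1349 0.057 ] [0.4559 0.1352 0.057 ]
white [(array([153.4, 281. ]), array([147, 274,  14,  15, 161], dtype=int32))] [(array([361.5, 189.3]), array([ 330,  166,   7
[... 526 characters left out ...]
294128417969, 258.3176574707031), (25.1639347076416, 4.555540561676025), 12.528807640075684))]
peg T [(array([320.4, 318.3]), array([318, 316,   6,   5,  21], dtype=int32), ((320.5, 318.0), (4.0, 5.0), 90.0))] S [(array([282.7, 200.6]), array([281, 200,   4,   2,   7], dtype=int32), ((282.5, 200.5), (1.0, 3.0), 90.0))]
foot T [(array([330.1, 280.6]), array([ 307,  257,   48,   51, 1657], dtype=int32))]
rack [(array([426. , 247.4]), array([ 398,  205,   62,   85, 2371], dtype=int32), ((430.48040771484375, 246.81968688964844), (60.75830078125, 83.75609588623047), 5.1021647453308105))]
bread [0.42390842 0.69286689 0.12      ] [0.3465364  0.52984088 0.05      ] [0.53962468 0.64419088 0.        ]
```

View pics/c1.png

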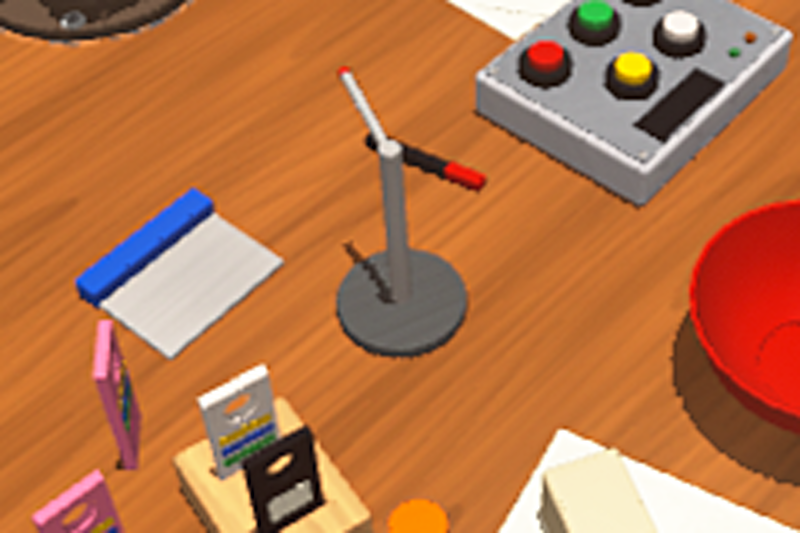

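View pics/c2.png

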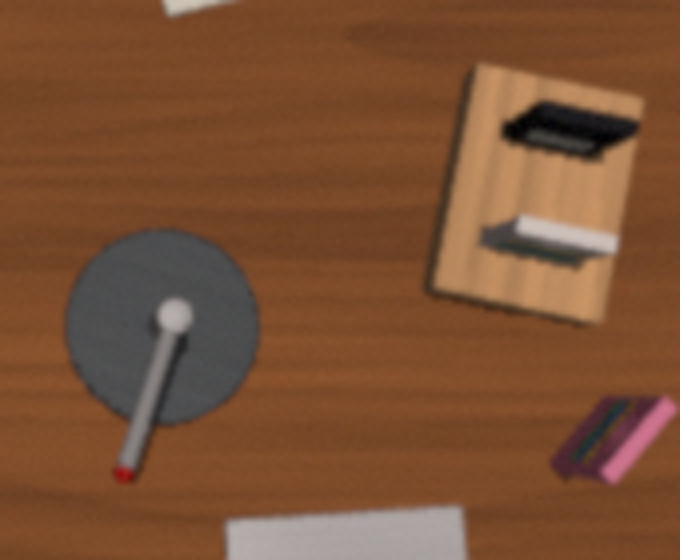

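```bash
python3 - <<'E'
from h import *
S,ms=load('scene0'); T,mt=load('top0')
tip=onz(mt,320.4,318.3,.187); print('tip T',tip.round(4),'S',onz(ms,282.7,200.6,.187).round(4), 'tri',two(mt,(320.4,318.3),ms,(282.7,200.6)))
top=onz(mt,333.75,279.25,.173); foot=onz(mt,330.3,281,.008); print('post top',top.round(4),'S',onz(ms,180+390/3.333,180+148/3.333,.173).round(4),'foot',foot.round(4))
c=[onz(mt,290+u/4,200+v/4,.04) for u,v in((477,62),(643,98),(603,324),(432,290))]
c=np.array(c)[:,:2]; print('rack',c.round(4),c.mean(0).round(4),[np.round(np.linalg.norm(c[i]-c[(i+1)%4]),4) for i in range(4)])
ex=(c[0]+c[1]-c[2]-c[3])/2; ey=(c[0]+c[3]-c[1]-c[2])/2; print('yaw',np.degrees(np.arctan2(ex[1],ex[0])),np.degrees(np.arctan2(-ey[0],ey[1])))
ex/=np.linalg.norm(ex); print('white slot',c.mean(0)-.0275*ex,'black',c.mean(0)+.0275*ex)
# tag top face, from blob & corners
q=[onz(mt,290+u/4,200+v/4,.122)[:2] for u,v in((519,215),(617,235),(617,253),(516,233))]; q=np.array(q); print('tagtop',q.round(4),q.mean(0).round(4),'blob',onz(mt,430.9,258.3,.122).round(4))
e=q[0]+q[3]-q[1]-q[2]; print('tag yaw',np.degrees(np.arctan2(-e[0],e[1])),'w',np.linalg.norm(e)/2)
d=top[:2]-tip[:2]; print('hook yaw',np.degrees(np.arctan2(d[1],d[0])),np.linalg.norm(d))
d=foot[:2]-tip[:2]; print('hook yaw foot',np.degrees(np.arctan2(d[1],d[0])),np.linalg.norm(d))
print('tag S top centre',onz(ms,249.7,296,.122).round(4))
E
```

```text
tip T [ 0.4505 -0.081   0.187 ] S [ 0.4529 -0.0814  0.187 ] tri (array([ 0.45086149, -0.08056717,  0.18514394]), np.float64(0.0013175755777251011))
post top [ 0.5161 -0.1046  0.173 ] S [ 0.5221 -0.1051  0.173 ] foot [ 0.5173 -0.1043  0.008 ]
rack [[ 0.6469 -0.2629]
 [ 0.6283 -0.3459]
 [ 0.5154 -0.3221]
 [ 0.5326 -0.2377]] [ 0.5808 -0.2921] [np.float64(0.085), np.float64(0.1154), np.float64(0.0862), np.float64(0.117)]
yaw -12.159488249252961 -12.074856964079308
white slot [ 0.55392915 -0.28634839] black [ 0.60769523 -0.29793324]
tagtop [[ 0.5633 -0.2646]
 [ 0.5539 -0.3092]
 [ 0.5457 -0.3089]
 [ 0.5551 -0.263 ]] [ 0.5545 -0.2864] blob [ 0.5549 -0.2848  0.122 ]
tag yaw -11.683146755967226 w 0.04628191971732249
hook yaw -19.742932413670353 0.06963777034999175
hook yaw foot -19.163823116966345 0.07073808935078679
tag S top centre [ 0.5588 -0.2865  0.122 ]
```

Emit:
arm_command([
  [[0,0,0,2,-4,1,0],[0,0,0,4,-8,1,0],[0,0,0,6,-12,1,0],[0,0,0,8,-16,0,0],[0,0,0,10,-20,-1,0],[0,0,0,12,-24,-2,0],[0,0,0,14,-28,-3,0],[0,0,0,16,-31,-4,0]],
])

```text
clock: 0.77
tool_pos: [0.4408, 0.3151, 0.1919]
orientation: [-180.0, 0.0, -25.6]
force: [0.8, 0.3, -0.2]
opening: 0.0401
```

Emit:
arm_command([
  [[0,0,0,2,-3.5,-1,0],[0,0,0,4,-7,-3,0],[0,0,0,6,-11,-5,0],[0,0,0,6.8,-12.7,-8,0],[0,0,0,6.8,-12.7,-10.5,0],[0,0,0,6.8,-12.7,-11.5,0],[0,0,0,6.8,-12.7,-11.5,0],[0,0,0,6.8,-12.7,-11.5,0]],
])

```text
clock: 1.43
tool_pos: [0.5088, 0.1908, 0.0774]
orientation: [180.0, -0.0, -25.5]
force: [0.2, 0.3, 0.4]
opening: 0.0001
```

```bash
python3 - <<'E'
from h import *
o=ctrl.get_obs(); print(o['tool_pos'],o['orientation'],o['force'])
im,m=snap('wrist','w1'); print(m)
E
```

```text
[0.5088098  0.19080621 0.07740924] [ 1.79958977e+02 -6.39689875e-03 -2.55469075e+01] [0.1695209  0.34612544 0.44523751]
{'K': array([[400.51975689,   0.        , 314.15103908],
       [  0.        , 400.51975689, 238.32171132],
       [  0.        ,   0.        ,   1.        ]]), 'xyz': array([0.58625711, 0.15493128, 0.23604102]), 'rotation': array([-1.81254748e+01, -9.84686687e-02, -1.15538925e+02])}
```

View pics/w1.png

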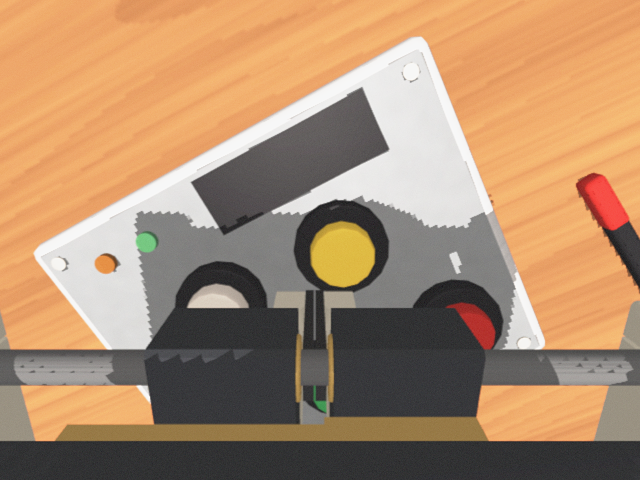

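```bash
python3 - <<'E'
from h import *
im,m=load('w1')
a=max(blobs(im,(20,120,60),(35,255,255),(290,190,400,300),300),key=lambda t:t[1][4]); print(a[0],a[1],onz(m,*a[0],.0575))
E
```

```text
[341.9 253.9] [ 310  221   66   67 3459] [0.5206723 0.1713153 0.0575   ]
```

Emit:
arm_command([
  [[0,0,0,0.6,-1,0,0],[0,0,0,1.1,-1.9,0,0],[0,0,0,1.1,-1.9,0,0]],
])

```text
clock: 1.73
tool_pos: [0.5208, 0.1709, 0.0784]
orientation: [-179.9, -0.1, -25.6]
force: [0.5, -1.5, 0.2]
opening: 0.0006
```

Emit:
arm_command([
  [[0,0,0,0,0,-1,0],[0,0,0,0,0,-1.8,0],[0,0,0,0,0,-2.3,0],[0,0,0,0,0,-2.6,0],[0,0,0,0,0,-2.6,0],[0,0,0,0,0,-2.6,0]],
])

```text
clock: 2.23
tool_pos: [0.5214, 0.1719, 0.0595]
orientation: [-179.8, -0.3, -25.4]
force: [-29.1, -5.5, 87.5]
opening: 0.0004
```

Emit:
arm_command([
  [[0,0,0,0,0,1,0],[0,0,0,0,0,2.6,0],[0,0,0,0,0,3,0],[0,0,0,0,0,3,0]],
])

```text
clock: 2.57
tool_pos: [0.52, 0.1717, 0.0817]
orientation: [-179.9, -0.0, -25.6]
force: [0.6, 0.7, -0.6]
opening: 0.0006
```

```bash
python3 - <<'E'
from h import *
o=ctrl.get_obs(); print(o['tool_pos'],o['orientation'],o['force'],o['clock'])
im,m=snap('wrist','w2'); t,mt=snap('top','top1'); s,ms=snap('scene','scene1')
for c,lo,hi in(('y',(20,120,60),(35,255,255)),):
    a=max(blobs(im,lo,hi,(200,100,500,400),300),key=lambda t:t[1][4]); print(a[0],a[1],onz(m,*a[0],.0575),onz(m,*a[0],.065))
S0,_=load('scene0')
x=S0[155:245,315:425]; y=s[155:245,315:425]
cv2.imwrite('pics/c3.png',np.hstack([cv2.resize(x,(400,327)),cv2.resize(y,(400,327))]))
E
```

```text
[0.52001148 0.17174573 0.08167781] [-1.79897764e+02 -4.93282477e-02 -2.55831815e+01] [ 0.55876956  0.73416095 -0.61688021] 2.5667
[315.6 276.2] [ 285  255   62   63 1913] [0.52527082 0.16934626 0.0575    ] [0.52822004 0.16796034 0.065     ]
```

View pics/c3.png

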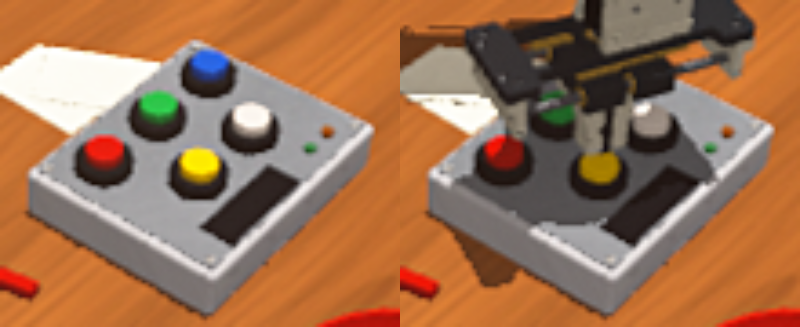

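Emit:
arm_command([
  [[0,0,0,-1,1.5,1,0],[0,0,0,-3,4.5,1,0],[0,0,0,-5,7.5,1,0],[0,0,0,-6.9,10,1,0],[0,0,0,-6.9,10,1,0],[0,0,0,-6.9,10,0,0],[0,0,0,-6.9,10,-1,0],[0,0,0,-6.9,10,-1,0]],
])

```text
clock: 3.38
tool_pos: [0.4496, 0.2693, 0.0678]
orientation: [179.7, 0.1, -25.7]
force: [0.4, -0.7, 0.1]
opening: 0.0003
```

Emit:
arm_command([
  [[0,0,0,0,0,-0.6,0],[0,0,0,0,0,-1,0],[0,0,0,0,0,-1,0]],
])

```text
clock: 3.63
tool_pos: [0.4509, 0.27, 0.0612]
orientation: [179.9, -0.0, -25.6]
force: [-2.4, -3.3, 7.3]
opening: 0.0003
```

Emit:
arm_command([
  [[0,0,0,0,0,-0.2,0],[0,0,0,0,0,-0.3,0],[0,0,0,0,0,-0.3,0]],
])

```text
clock: 3.88
tool_pos: [0.451, 0.2701, 0.0606]
orientation: [180.0, -0.0, -25.6]
force: [-13.0, -6.5, 35.2]
opening: 0.0006
```

Emit:
arm_command([
  [[0,0,0,0,0,1.5,0],[0,0,0,0,0,3,0],[0,0,0,0.1,-2.2,3,0],[0,0,0,0.2,-4.5,3,0],[0,0,0,0.3,-6.7,3,0],[0,0,0,0.3,-6.7,2,0],[0,0,0,0.3,-6.7,1,0],[0,0,0,0.3,-6.7,1,0]],
])

```text
clock: 4.55
tool_pos: [0.4534, 0.2033, 0.0662]
orientation: [179.9, 0.0, -25.7]
force: [0.3, -0.9, 0.9]
opening: -0.0002
```

Emit:
arm_command([
  [[0,0,0,0,0,-0.6,0],[0,0,0,0,0,-0.9,0],[0,0,0,0,0,-0.9,0]],
])

```text
clock: 4.8
tool_pos: [0.4541, 0.2043, 0.0608]
orientation: [179.9, -0.1, -25.5]
force: [-6.9, -7.0, 25.0]
opening: 0.0005
```

Emit:
arm_command([
  [[0,0,0,0,0,3,0],[0,0,0,0,0,7,0],[0,0,0,0,0,11,0],[0,0,0,0,0,15,0.5],[0,0,0,1,-2,18,1],[0,0,0.05,2,-5,20,1],[0,0,0.1,3,-9,20,1],[0,0,0.15,4,-13,20,1]],
])

```text
clock: 5.47
tool_pos: [0.4948, 0.0745, 0.2606]
orientation: [-179.8, -0.1, -16.7]
force: [0.2, 0.5, -0.9]
opening: 0.0282
```

Emit:
arm_command([
  [[0,0,0.03,1,-4,0,1],[0,0,0.06,1.5,-8,0,1],[0,0,0.09,2,-12,0,1],[0,0,0.09,3,-16,0,1],[0,0,0.09,4,-20,0,1],[0,0,0.09,5,-24,0,1],[0,0,0.09,5,-28,0,1],[0,0,0.09,5,-32,0,1]],
])

```text
clock: 6.13
tool_pos: [0.5444, -0.2473, 0.2581]
orientation: [-180.0, 0.0, -11.8]
force: [1.5, 0.7, 0.5]
opening: 0.0816
```

Emit:
arm_command([
  [[0,0,0,1,-3,0,1],[0,0,0,1.1,-3.9,-2,1],[0,0,0,1.1,-3.9,-6,1],[0,0,0,1.1,-3.9,-9,1],[0,0,0,1.1,-3.9,-10.8,1],[0,0,0,1.1,-3.9,-10.8,1],[0,0,0,1.1,-3.9,-10.8,1]],
])

```text
clock: 6.72
tool_pos: [0.5548, -0.2845, 0.1501]
orientation: [180.0, 0.1, -11.8]
force: [0.5, -0.6, 1.0]
opening: 0.0873
```

```bash
python3 - <<'E'
from h import *
o=ctrl.get_obs(); print(o['tool_pos'],o['orientation'],o['force'],o['opening'])
im,m=snap('wrist','w3'); print(m['xyz'],m['rotation']); snap('scene','scene2')
for z in(.122,.102): print(z,proj(m,[.5545,-.2864,z]))
E
```

```text
[ 0.55476335 -0.28447295  0.15005403] [ 1.79976452e+02  1.39698966e-01 -1.18040912e+01] [ 0.45422612 -0.63911154  0.98152408] 0.08733128441051541
[ 0.63904395 -0.30125528  0.30848407] [-1.82847810e+01 -6.95314496e-02 -1.01796784e+02]
0.122 [319.09190184 283.39219159]
0.102 [318.62751341 268.28279225]
```

View pics/w3.png

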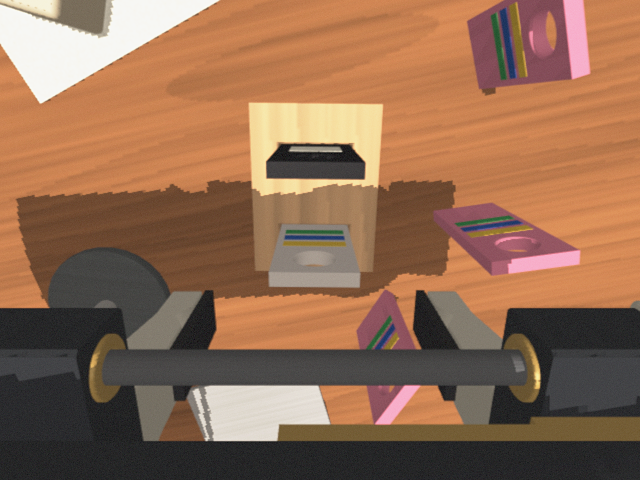

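```bash
python3 - <<'E'
from h import *
im,m=load('w3')
k=im[260:292,265:365].astype(int).sum(2); print(k[:,45]//3, k[14,:]//3)
for p in((314.5,276),(314.5,266),(314.5,287)): print(p,onz(m,*p,.122),onz(m,*p,.126))
print(onz(m,316,259,.102), 'hole')
print('rack front corners',onz(m,255,271,.04),onz(m,374,272,.04),'back',onz(m,249,103,.04),onz(m,382,104,.04))
E
```

```text
[155 153 157 151 135 119 123 129 127 131 131 132 140 156 158 155 157 156
 156 155 154 157 156 159 156 158 151 101  78  85  84  86] [ 75  72  78 112 151 158 157 156 157 154 159 156 155 154 155 159 158 158
 157 154 158 158 156 154 155 158 157 158 160 156 158 157 156 157 156 157
 158 157 158 157 158 158 155 157 154 158 157 158 159 155 157 156 158 157
 158 155 159 155 159 158 158 157 156 159 156 158 159 157 159 153 160 158
 155 153 158 155 159 158 158 159 156 159 155 156 157 157 157 160 157 158
 155 158 158 158 149 119  84  84  81  82]
(314.5, 276) [ 0.55898547 -0.28494649  0.122     ] [ 0.56070269 -0.28529631  0.126     ]
(314.5, 266) [ 0.56432521 -0.28606018  0.122     ] [ 0.56592789 -0.28638611  0.126     ]
(314.5, 287) [ 0.55300574 -0.28369931  0.122     ] [ 0.55485122 -0.28407588  0.126     ]
[ 0.56022165 -0.28609241  0.102     ] hole
rack front corners [ 0.53648837 -0.23633483  0.04      ] [ 0.51801638 -0.32071773  0.04      ] back [ 0.64919381 -0.26144657  0.04      ] [ 0.63132986 -0.34403797  0.04      ]
```

Emit:
arm_command([
  [[0,0,0,0.1,-0.1,0,0.8],[0,0,0,0.1,-0.1,-1.5,0.8],[0,0,0,0.1,-0.1,-3.5,0.8],[0,0,0,0.1,-0.1,-5.5,0.8],[0,0,0,0.1,-0.1,-7.5,0.8],[0,0,0,0.1,-0.1,-7.5,0.8],[0,0,0,0.1,-0.1,-7.5,0.8]],
])

```text
clock: 7.4
tool_pos: [0.5559, -0.2859, 0.0767]
orientation: [180.0, 0.0, -11.8]
force: [-0.4, -0.5, -0.2]
opening: 0.0704
```

Emit:
arm_command([
  [[0,0,0,0,0,0,0.4],[0,0,0,0,0,0,0.4],[0,0,0,0,0,0,0.4],[0,0,0,0,0,0,0.4],[0,0,0,0,0,0,0.4],[0,0,0,0,0,0,0.4],[0,0,0,0,0,0,0.4]],
])

```text
clock: 7.98
tool_pos: [0.5563, -0.2859, 0.0769]
orientation: [180.0, -0.1, -11.8]
force: [-1.4, 0.6, 5.5]
opening: 0.046
```

Emit:
arm_command([
  [[0,0,0,0,0,1,0.3],[0,0,0,0,0,2.5,0.3],[0,0,0,0,0,4.5,0.3],[0,0,0,0,0,7.5,0.3],[0,0,0,0,0,11,0.3],[0,0,0,0,0,14.5,0.3],[0,0,0,0,0,17.5,0.3],[0,0,0,0,0,17.5,0.3]],
])

```text
clock: 8.65
tool_pos: [0.5581, -0.2871, 0.2591]
orientation: [179.9, -0.6, -11.8]
force: [0.6, 0.5, 0.7]
opening: 0.0458
```

Emit:
arm_command([
  [[0,0,-0.03,-3,1,0,0.3],[0,0,-0.06,-6,3,0,0.3],[0,0,-0.1,-9,5,0,0.3],[0,0,-0.13,-12,7.5,0,0.3],[0,0,-0.13,-14.5,10,0,0.3],[0,0,-0.13,-15,13,0,0.3],[0,0,-0.13,-15,13,0,0.3]],
])

```text
clock: 9.23
tool_pos: [0.4036, -0.153, 0.2519]
orientation: [-179.9, -0.1, -19.2]
force: [0.6, -1.7, -0.2]
opening: 0.0457
```

Emit:
arm_command([
  [[0,0,0,0,2,-2,0.3],[0,0,0,0.3,4,-4,0.3],[0,0,0,0.6,6,-6,0.3],[0,0,0,0.8,8,-7,0.3],[0,0,0,0.8,8.8,-7,0.3],[0,0,0,0.8,8.8,-7,0.3],[0,0,0,0.8,8.8,-7,0.3]],
])

```text
clock: 9.82
tool_pos: [0.4141, -0.0677, 0.1818]
orientation: [-180.0, -0.0, -19.2]
force: [0.1, -0.5, 0.3]
opening: 0.0455
```

```bash
python3 - <<'E'
from h import *
o=ctrl.get_obs(); print(o['tool_pos'],o['orientation'],o['force'],o['opening'])
im,m=snap('wrist','w4'); print(m['xyz'],m['rotation']); s,_=snap('scene','scene3'); t,_=snap('top','top3')
a=cv2.resize(s[120:280,200:360],(480,480),interpolation=cv2.INTER_CUBIC)
cv2.imwrite('pics/c4.png',np.hstack([a,cv2.resize(im,(320,240))[:,:].repeat(2,0)]) if 0 else a)
E
```

```text
[ 0.41406028 -0.06773912  0.18175557] [-1.79998729e+02 -3.50601066e-02 -1.92069408e+01] [ 0.12747771 -0.50665499  0.33243902] 0.04552019805523613
[ 0.49495696 -0.09500446  0.34044529] [-1.81011561e+01 -4.80779608e-02 -1.09198668e+02]
```

View pics/w4.png

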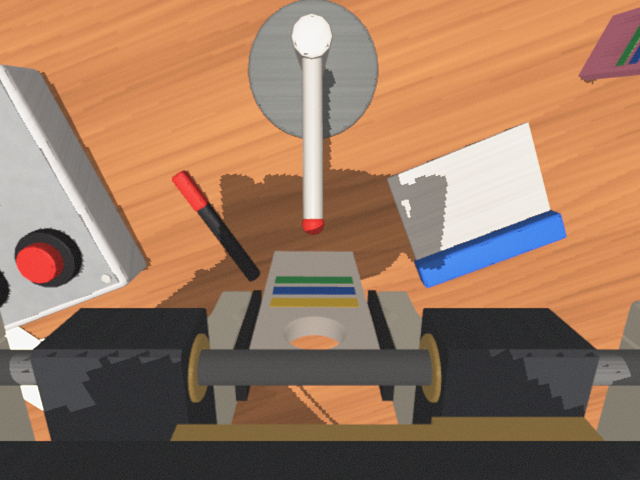

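View pics/c4.png

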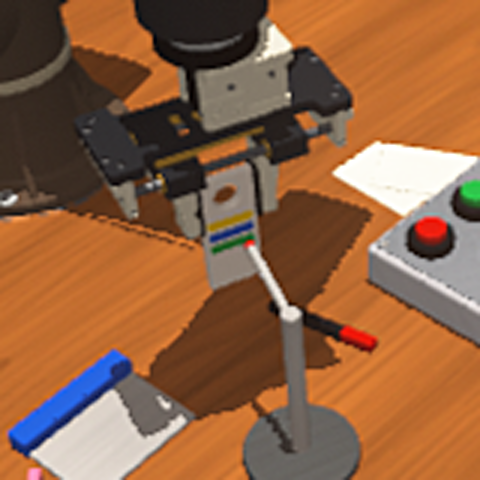

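```bash
python3 - <<'E'
from h import *
s,ms=load('scene3'); w,mw=load('w4')
c,si=np.cos(np.radians(19.3)),np.sin(np.radians(19.3)); u=np.array([-c,si,0]); n=np.array([si,c,0]); P0=np.array([.517,-.1045,0])
def pl(m,p,nm):
    o,d=ray(m,*p); X=o+d*((P0-o)@n)/(d@n); print(nm,X.round(4),'out',round((X-P0)@u,4),'z',round(X[2],4))
print('hole px',[(b[0],b[1]) for b in blobs(s,(5,90,40),(22,255,200),(265,175,285,195),8)])
f=lambda x,y:(200+x/3,120+y/3)
pl(ms,f(224,194),'hole'); pl(ms,f(250,245),'tip'); pl(ms,f(290,313),'posttop'); pl(ms,f(234,281),'bottom mid'); pl(ms,f(231,165),'top mid?')
pl(ms,f(233,248),'green stripe')
# two-view: hole
print('hole',two(ms,f(224,194),mw,(315.5,332)),'tip',two(ms,f(250,245),mw,(313,226)),'bot',two(ms,f(234,281),mw,(313.5,253)),'post',two(ms,f(290,313),mw,(312,38)))
E
```

```text
hole px [(array([272.9, 176.4]), array([268, 175,  12,   4,  19], dtype=int32)), (array([274.7, 184. ]), array([271, 181,   8,   7,  32], dtype=int32)), (array([277.8, 192.4]), array([270, 190,  15,   5,  28], dtype=int32))]
hole [ 0.4148 -0.0687  0.2056] out 0.1083 z 0.2056
tip [ 0.4574 -0.0836  0.1879] out 0.0631 z 0.1879
posttop [ 0.5223 -0.1064  0.1743] out -0.0056 z 0.1743
bottom mid [ 0.4136 -0.0683  0.1102] out 0.1096 z 0.1102
top mid? [ 0.4366 -0.0764  0.2508] out 0.0852 z 0.2508
green stripe [ 0.4203 -0.0707  0.1532] out 0.1024 z 0.1532
hole (array([ 0.4170758 , -0.06936064,  0.20677861]), np.float64(0.0020793324748236766)) tip (array([ 0.45127494, -0.07903513,  0.18108672]), np.float64(0.0008518171196675581)) bot (array([ 0.4140965 , -0.06750514,  0.10976026]), np.float64(0.0019300599134291626)) post (array([ 0.51901325, -0.10297005,  0.16958232]), np.float64(0.0006341690565608893))
```

Emit:
arm_command([
  [[0,0,0,0,0,-0.6,0.3],[0,0,0,0.5,-0.1,-1.2,0.3],[0,0,0,1.4,-0.4,-1.5,0.3],[0,0,0,2.3,-0.7,-1.8,0.3],[0,0,0,3,-1,-2,0.3],[0,0,0,3.8,-1.3,-2.3,0.3],[0,0,0,4.6,-1.5,-2.5,0.3],[0,0,0,4.6,-1.5,-2.5,0.3]],
])

```text
clock: 10.63
tool_pos: [0.4611, -0.0832, 0.1553]
orientation: [180.0, 0.0, -19.3]
force: [0.8, -1.2, 0.0]
opening: 0.046
```

```bash
python3 - <<'E'
from h import *
o=ctrl.get_obs(); print(o['tool_pos'],o['orientation'],o['force'],o['opening'])
im,m=snap('wrist','w5'); s,_=snap('scene','scene4')
a=cv2.resize(s[120:280,200:360],(400,400),interpolation=cv2.INTER_CUBIC)
b=cv2.resize(im[150:450,170:470],(400,400))
cv2.imwrite('pics/c5.png',np.hstack([a,b]))
E
```

```text
[ 0.46110233 -0.0832362   0.15530077] [ 1.79955698e+02  3.99601706e-02 -1.93274230e+01] [ 0.79761481 -1.18329942  0.02119465] 0.04600749028912087
```

View pics/c5.png

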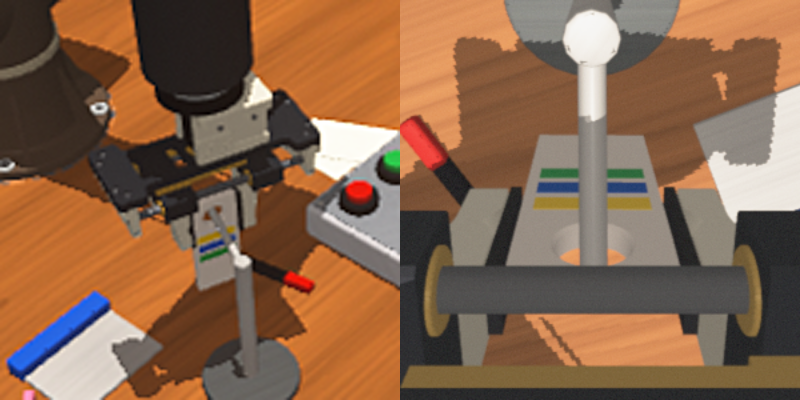

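Emit:
arm_command([
  [[0,0,0,0.9,-0.3,-0.3,0.3],[0,0,0,1.9,-0.7,-0.6,0.3],[0,0,0,2.8,-1,-0.9,0.3],[0,0,0,2.8,-1,-0.9,0.3],[0,0,0,2.8,-1,-1.2,0.3],[0,0,0,2.8,-1,-1.4,0.3],[0,0,0,2.8,-1,-1.4,0.3]],
])

```text
clock: 11.32
tool_pos: [0.4881, -0.0929, 0.1424]
orientation: [180.0, -0.1, -19.3]
force: [0.4, -1.3, 3.2]
opening: 0.0457
```

Emit:
arm_command([
  [[0,0,0,0,0,-0.1,0.3],[0,0,0,0,0,-0.1,0.3],[0,0,0,0,0,-0.1,0.56],[0,0,0,0,0,-0.1,0.6],[0,0,0,0,0,-0.1,0.8],[0,0,0,0,0,-0.1,0.9],[0,0,0,0,0,-0.1,0.9],[0,0,0,0,0,-0.1,0.9]],
])

```text
clock: 11.98
tool_pos: [0.4875, -0.0928, 0.1409]
orientation: [180.0, 0.0, -19.3]
force: [-0.7, -0.5, -0.4]
opening: 0.0738
```

Emit:
arm_command([
  [[0,0,0,0,0,0,0.9],[0,0,0,0,0,1,0.9],[0,0,0,0,0,3,0.9],[0,0,0,0,0,6,0.9],[0,0,0,0,0,9,0.9],[0,0,0,0,0,12,0.9],[0,0,0,0,0,14,0.9],[0,0,0,0,0,14,0.9]],
])

```text
clock: 12.65
tool_pos: [0.4898, -0.093, 0.2868]
orientation: [-179.8, -0.5, -19.3]
force: [-0.0, -0.5, -0.4]
opening: 0.0789
```

```bash
python3 - <<'E'
from h import *
o=ctrl.get_obs(); print(o['tool_pos'],o['force'],o['opening'],o['clock'])
im,m=snap('wrist','w6'); s,_=snap('scene','scene5')
a=cv2.resize(s[140:340,200:400],(400,400),interpolation=cv2.INTER_CUBIC)
b=cv2.resize(im,(400,300)); b=np.vstack([b,np.zeros((100,400,3),np.uint8)])
cv2.imwrite('pics/c6.png',np.hstack([a,b]))
E
```

```text
[ 0.4898218  -0.09304055  0.28680939] [-0.02566039 -0.53425483 -0.38265029] 0.07894371329596617 12.65
```

View pics/c6.png

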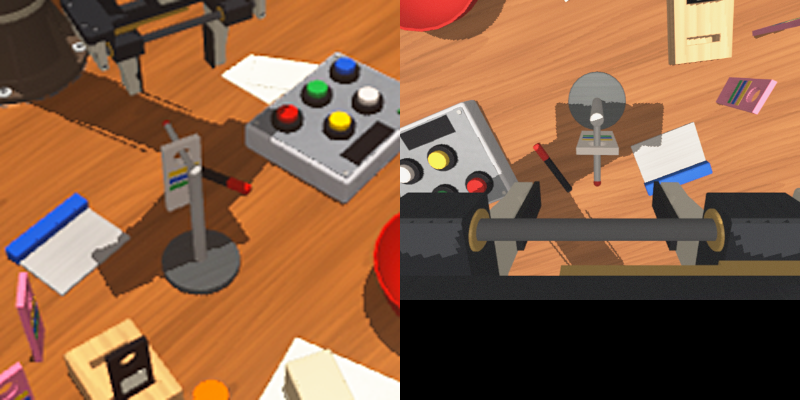

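Emit:
arm_command([
  [[0,0,0,0,0,2,0.9],[0,0,0,0,0,2,0.9],[0,0,0,0,0,2,0.9],[0,0,0,0,0,2,0.9],[0,0,0,0,0,2,0.9],[0,0,0,0,0,2,0.9],[0,0,0,0,0,2,0.9],[0,0,0,0,0,2,0.9]],
])

```text
clock: 13.42
tool_pos: [0.4875, -0.0928, 0.3007]
orientation: [180.0, 0.0, -19.3]
force: [0.8, -0.5, -0.1]
opening: 0.0789
```

Emit:
arm_command([
  [[0,0,0,0,0,0,0.9],[0,0,0,0,0,0,0.9],[0,0,0,0,0,0,0.9],[0,0,0,0,0,0,0.9],[0,0,0,0,0,0,0.9],[0,0,0,0,0,0,0.9],[0,0,0,0,0,0,0.9],[0,0,0,0,0,0,0.9]],
])

```text
clock: 14.08
tool_pos: [0.4877, -0.0928, 0.3011]
orientation: [-180.0, -0.0, -19.3]
force: [0.5, -0.3, -0.5]
opening: 0.0789
```

```bash
python3 - <<'E'
from h import *
a,m=snap('scene','scene6'); b,_=snap('scene','scene7'); c,_=load('scene5'); r=np.s_[195:260,270:310]
d=lambda x,y:(np.abs(x[r].astype(int)-y[r]).max(2)>40).sum()
f=lambda im:[(t[0],t[1][4]) for t in blobs(im,(105,100,50),(125,255,255),(270,195,310,260),5)]
print(d(a,b),d(b,c),f(c),f(a),f(b)); o=ctrl.get_obs(); print(o['tool_pos'],o['force'],o['clock'])
for t in f(b)[:1]:
    o,q=ray(m,*t[0]); n=np.array([np.sin(np.radians(19.3)),np.cos(np.radians(19.3)),0]); P=np.array([.518,-.104,0]); X=o+q*((P-o)@n)/(q@n); print('blue stripe',X, 'out',(P-X)[:2]@[.944,-.33])
ctrl.close_job()
E
```

```text
0 6 [(array([288.9, 228.8]), np.int32(17))] [(array([288.9, 228.8]), np.int32(17))] [(array([288.9, 228.8]), np.int32(17))]
[ 0.48766799 -0.09277309  0.30106201] [-0.30116436  0.1068448  -0.37471799] 14.1833
blue stripe [ 0.47291559 -0.08821167  0.11184879] out 0.04776982973526451
the job is handed in; nothing more can be done
```

I pressed the yellow, blue and green keys in that order, each one fully down and up again before the next. Then I lifted the white striped tag out of the rack by its side edges, hung it by its hole on the peg, and handed the job in at 14.2 s.

**Last checks:**
- The last picture viewed, taken just after release, shows the peg through the tag's hole and the black tag in its slot. The keys and the other things in view are in place.
- Two pictures about 1.5 s later show the tag hanging still: no changed pixels between them, and the blue stripe has not moved since release.
- The gripper is about 16 cm above its release height, clear of everything, with only sensor noise on the force reading.

**What disagreed:**
- **Key height:** the keys stopped about 8 mm higher than my camera measurement said. The yellow press therefore reached about 87 N at the wrist, under the 120 N limit. I pressed blue and green more gently by force, about 35 N and 25 N. Key travel was not read directly; that each key bottomed out is inferred from these forces.
- **Post position:** the scene camera placed it about 5 mm further out in x than the top camera. I used a value in between, and the peg went through the hole cleanly.

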